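# Pop the battery hatch of the router's control console

### The job

Open the battery hatch on the control console, the one with the yellow finger pad, so that its back-up cells can be changed: gently press the pad in once with the fingertips, let go so that the lid springs right up by itself, and watch for two or three seconds that it stays up with nothing touching it. Do not pinch or force the lid once it has popped, and do not press it shut again. Leave the blue service hatch shut, keep off the red stop button and do not disturb the things on the bench.

Things in the scene. Friction and masses are not known exactly. Their poses are not given: they have to be found in the camera images.
- console: Control console of a router: light grey steel desk housing, fixed; 270 deep, 360 wide, 70 mm high at the front, 125 at the back. Origin under its centre, on the bench; z up, x level from its low front to its high back, y to the left. Its face rises to the back at 12 degrees. Front row: two equal hatches, 80 mm left and right of the middle (either may be left); behind: screen, keys, hand wheel, stop button.
- battery_lid (a joint): Angle (rad) of the battery hatch's lid: 0 shut and latched, -0.085 pressed in to its hard stop, 1.25 fully open (stop). Push-push latch: pressed in past -0.055 and let go, a spring lifts it to 1.25 in about 1 s and holds it up. The press takes 3 to 5 N at the pad; a shallower one leaves it shut at 0. An open lid pressed fully down latches again.
- battery_pad (a point): Centre of the top of the yellow ribbed finger pad on the battery lid (24 deep, 40 wide, 1.5 mm proud): press here, straight down or square to the lid. It must go in 3 mm and stops at 4.8 mm; it lies 8 to 10 mm above the console's face. Lid's front edge 27 mm in front of it, hinge 56 mm behind. The point turns with the lid; while shut its axes are the console's.
- battery_unit: Battery hatch, built into the console: dark grey lid plate 80 deep, 94 wide, 5 mm thick with a yellow pad near its front and a white battery pictogram near its hinge, lying on the sloped face and rising to the back at 12 degrees; hinged along its back edge, so its front edge lifts. Origin on the bench, 93 mm straight below the middle of the hinge; axes as the console's.
- battery_pin (a joint): Sideways position (m) of the follower pin inside the battery hatch's latch, in the well under the lid's front edge: 0 latched, about +0.0045 pressed right in, about -0.0035 once the lid has opened; below -0.0055 only when the open lid is pressed shut again. Nothing to handle.
- service_lid (a joint): Angle (rad) of the service-port hatch's lid, the same push-push kind: 0 shut, negative while pressed in, 1.25 open. It must stay shut.
- service_pad (a point): Centre of the top of the blue finger pad on the service-port hatch's lid, which is otherwise the same in shape and size as the battery hatch and has a socket pictogram.
- stop_button (a joint): Travel (m) of the red emergency-stop button (36 mm across, yellow base, 20 mm above the face) at the right of the console behind the hatches: 0 up, 0.006 fully pressed.
- spare_cell: Green and brass battery cell standing upright on the bench in front of the console, 14 mm across, 50 mm high; origin at its foot.
- screwdriver: Screwdriver lying on the bench in front of the console, roughly along its front; origin at its middle.
- collet_nut: Dark steel collet nut, a ring 42 mm across and 22 mm high, on the bench at the console's right; origin under its centre.
- cutter_tube: Clear tube with a red cap standing upright at the console's left, 24 mm across, 84 mm high; origin at its foot.
- strap_clamp: Dark steel strap clamp, 100 x 28 x 14 mm, lying at the console's left; origin under its centre.
- nut_cup: Aluminium cup, 72 mm across, 70 mm high, standing far left on the bench; origin under its centre.
- spanner: Steel spanner lying far right on the bench; origin at its middle.

How it is judged:
By the outcome, as a careful person would: the job done as asked, in the order asked, and still so for the second after the job is handed in, with the robot touching nothing.
It also fails if it takes over 35 s, if anything falls off the work surface, if the arm or the gripper's body presses on something with over 40 N, if the wrist force passes 120 N, or if a joint passes its speed limit or range.

### The arm

A 7-joint arm with a two-finger parallel gripper is mounted at the origin on the work surface. World frame = base frame: x ahead of the robot, y to its left, z up, the work surface at z = 0. Lengths are in m, angles in rad, forces in N, time in s.
With the tool pointing down it reaches from about 0.425 to 0.875 m from the base axis. Payload 8.4 kg.
Tool frame: the origin (TCP) lies on the centre line of the jaws, within the pads' length; the fingertips stand 19 mm ahead of it and the grasp point (between the pads) is the TCP; x points along the fingers, z is the direction in which the jaws open and shut, and the axes are right-handed (so a half turn about x gives the same grasp; the last joint's range is limited). The gripper opens to 87 mm and grips with 3 to 60 N. Pads are 19 mm wide; open, the fingers measure 117 mm over their backs; the gripper's body (75 mm by 190 mm) begins 51 mm behind the grasp point.
Start: joints at [-1.245, 0.333, 0.04, 1.465, -0.013, 1.343, -0.059], TCP at [0.268, 0.592, 0.242] pointing down, gripper open.
Joint ranges: [-2.58, 2.58], [-0.38, 2.09], [-1.3, 1.39], [0.25, 2.4], [-1.5, 4.64], [0.08, 2.09], [-2.65, 2.65]. Speed limits (rad/s): [2.22, 2.22, 2.79, 2.79, 3.14, 3.14, 3.14].

### API

Orientations are given as a unit quaternion [x, y, z, w].
In Python, from workcell import robot gives the robot as it stands.
- The arm moves only by the tool play_rows, never from a script. Its arguments are lists of equal length, an entry for each row: "hand": the opening, from 0 (shut) to 1 (fully open); "dp": the shift along the world's x, y, z in units of 50 mm (1.0 is 50 mm), a list of three; "yaw": the turn about the world's z in units of 6 degrees (1.0 is 6 degrees). In form: {"hand": [hand, ...], "dp": [[x, y, z], ...], "yaw": [yaw, ...]}. A call has 1 to 5 rows; each row shifts and turns the commanded pose from where the row before left it; what a row does not reach is not made up. A row lasts 1/8 s, in which the tool goes at most 62.5 mm and 10.7 degrees, less where a joint would pass 70% of its speed; a pose out of reach is approached as far as the arm can. A call is refused whole if a number of a shift passes 1 or a number of a turn 1, either way. A call with a gripper value outside its range is refused whole. The fingers move at their own pace and stop on an object; the grip force is fixed at half the most. Time passes only in rows, so rows that do not move let the fingers close. It gives the time, the measured TCP pose, the force and the opening at its end, in the units of the state.
- robot.read_state(): the state, without advancing time (a new reading comes with each control period).
- robot.capture(name): name is "scene" or "top"; returns the picture (480x640x3 uint8, red, green, blue); there is no depth.
- robot.camera_params(name): a dict with "fx", "fy", "cx", "cy" (pixels), "dist" ([k1, k2, p1, p2, k3] as OpenCV has them; the pictures are not rectified), "rvec" (rotation vector, rad) and "tvec" (3), from world to camera coordinates, as OpenCV has them. Camera axes: x right, y down, z forward; pixel columns grow to the right and rows downward; lengths in m; the calibration is good to about 2 mm. A picture is of the moment at which its call begins. camera_params takes no time and is no camera call.
- robot.hand_in(): hands the job in, once; it reports no verdict.
The state is a dict: "time_s": time; "q": joint angles; "qd": joint speeds; "effort": joint torques, N m; "position": TCP position; "orientation": TCP orientation; "force": force on the tool from outside, world axes, zero at the start; "moment": the same for the moment, N m; "gripper_width": opening from 0.0 (shut) to 1.0 (fully open).
Only numpy, scipy, OpenCV 4.12 (cv2) and the standard library are available. Lean on these libraries where they do the work, as an engineer would, in place of code of your own. Each camera call takes 0.05 s, during which the arm holds its last target.

## Working session

There is one attempt and no reset: what is moved stays moved. The work goes in short steps, Python scripts to look and compute and a tool call to move; the robot and the scene stay as the last step left them, time stands still between calls to the robot, and variables do not carry over. Pictures are saved under pics/ and viewed, and the job is handed in when it is done.

Besides the shell and the picture viewer there is one more tool, called after ">>>" as name([rows], argument=value, ...), one row to a line, values as JSON. play_rows: Moves the arm, as the interface text tells. Its arguments: {"type":"object","properties":{"hand":{"type":"array"},"dp":{"type":"array"},"yaw":{"type":"array"}},"required":["hand","dp","yaw"]}

```bash
mkdir -p pics
python3 - <<'E'
from workcell import robot
import cv2,json
for n in("scene","top"):
    im=robot.capture(n); cv2.imwrite(f"pics/{n}0.png",im[:,:,::-1]); print(n,robot.camera_params(n))
s=robot.read_state(); print({k:s[k] for k in("time_s","position","orientation","force","gripper_width")})
E
```

```text
scene {'fx': 531.5387490861134, 'fy': 531.5387490861134, 'cx': 322.4982450777853, 'cy': 240.58093046369348, 'dist': array([-0.01338188,  0.        ,  0.        ,  0.        ,  0.        ]), 'rvec': array([ 2.22237146,  0.73530108, -0.29766053]), 'tvec': array([-0.46904959, -0.16689254,  1.72140414])}
top {'fx': 460.57707486176815, 'fy': 460.57707486176815, 'cx': 322.68139553114526, 'cy': 246.53636349447197, 'dist': array([0.01810693, 0.        , 0.        , 0.        , 0.        ]), 'rvec': array([ 2.10574351, -2.17081013,  0.14327086]), 'tvec': array([0.02538207, 0.5985737 , 1.20289019])}
{'time_s': 0.1, 'position': array([0.26774557, 0.59186938, 0.24076545]), 'orientation': array([-0.38365969,  0.59457434,  0.38306026,  0.59376042]), 'force': array([-0.08418585,  0.33157287,  0.19185149]), 'gripper_width': 0.9996212992059993}
```

View pics/scene0.png

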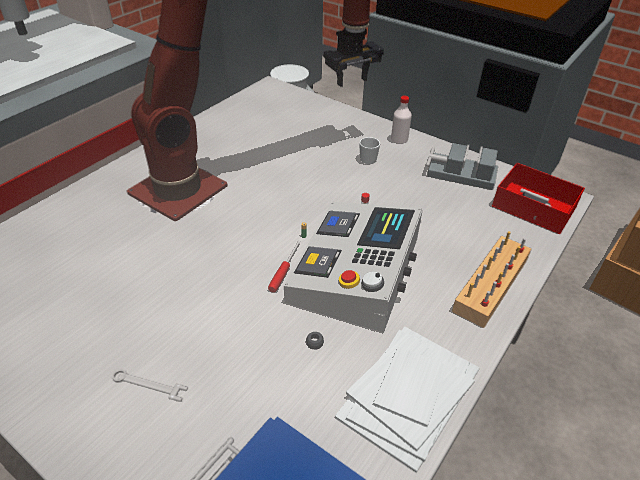

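View pics/top0.png

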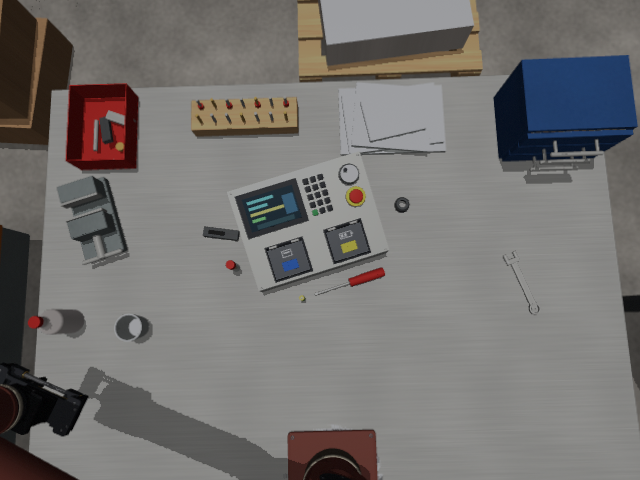

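```bash
cat > h.py <<'E'
import numpy as np,cv2
from workcell import robot
from scipy.spatial.transform import Rotation as R
P={n:robot.camera_params(n) for n in("scene","top")}
def ray(n,uv):
    p=P[n];K=np.array([[p["fx"],0,p["cx"]],[0,p["fy"],p["cy"]],[0,0,1]])
    x=cv2.undistortPoints(np.array([[uv]],float),K,p["dist"])[0,0]
    M=cv2.Rodrigues(p["rvec"])[0]; d=M.T@np.array([*x,1]); return -M.T@p["tvec"],d/np.linalg.norm(d)
def plane(n,uv,z):
    c,d=ray(n,uv); return c+d*(z-c[2])/d[2]
def tri(a,b):
    (c1,d1),(c2,d2)=ray("scene",a),ray("top",b)
    s=np.linalg.lstsq(np.stack([d1,-d2],1),c2-c1,rcond=None)[0]
    p,q=c1+s[0]*d1,c2+s[1]*d2; return (p+q)/2,np.linalg.norm(p-q)
def blobs(im,lo,hi,roi,amin=15):
    h=cv2.cvtColor(im,cv2.COLOR_RGB2HSV); m=cv2.inRange(h,lo,hi); z=np.zeros_like(m); a,b,c,d=roi; z[b:d,a:c]=m[b:d,a:c]
    n,l,s,c=cv2.connectedComponentsWithStats(z)
    return [(c[i].round(2),s[i,4],s[i,:4]) for i in range(1,n) if s[i,4]>=amin]
E
python3 - <<'E'
from h import *
ims={n:cv2.imread(f"pics/{n}0.png")[:,:,::-1].copy() for n in P}
roi={"scene":(270,190,430,330),"top":(220,150,400,310)}
for n in P:
    print(n,"Y",blobs(ims[n],(20,120,80),(34,255,255),roi[n]),"\nB",blobs(ims[n],(105,150,80),(130,255,255),roi[n]),"\nRed",blobs(ims[n],(0,150,80),(8,255,255),roi[n]))
r=R.from_quat(robot.read_state()["orientation"]).as_matrix();print(r.round(3))
for n in P:
    x0,y0,x1,y1=roi[n]; c=ims[n][y0:y1,x0:x1,::-1]; cv2.imwrite(f"pics/{n}_c.png",cv2.resize(c,None,fx=4 if n=="top" else 4,fy=4 if n=="top" else 4)[:600,:800])
E
```

```text
scene Y [(array([386.6, 223.1]), np.int32(58), array([382, 213,  10,  21], dtype=int32)), (array([311.91, 258.15]), np.int32(100), array([306, 253,  13,  11], dtype=int32)), (array([350.06, 281.68]), np.int32(135), array([339, 272,  21,  16], dtype=int32))] 
B [(array([332.54, 220.43]), np.int32(69), array([327, 216,  12,  10], dtype=int32))] 
Red [(array([365.14, 195.03]), np.int32(29), array([362, 193,   7,   6], dtype=int32)), (array([279.17, 274.59]), np.int32(218), array([270, 262,  20,  27], dtype=int32)), (array([348.4 , 275.03]), np.int32(100), array([343, 270,  12,  11], dtype=int32))]
top Y [(array([354.8 , 196.35]), np.int32(147), array([346, 186,  19,  20], dtype=int32)), (array([348.68, 246.23]), np.int32(141), array([341, 240,  16,  13], dtype=int32))] 
B [(array([290.17, 264.59]), np.int32(138), array([282, 259,  17,  12], dtype=int32))] 
Red [(array([355.79, 195.74]), np.int32(138), array([350, 189,  13,  14], dtype=int32)), (array([229.81, 264.28]), np.int32(57), array([226, 261,   9,   8], dtype=int32)), (array([366.6 , 276.46]), np.int32(298), array([349, 268,  36,  18], dtype=int32))]
[[-0.001 -0.911  0.412]
 [-0.001  0.412  0.911]
 [-1.    -0.    -0.001]]
```

View pics/top_c.png

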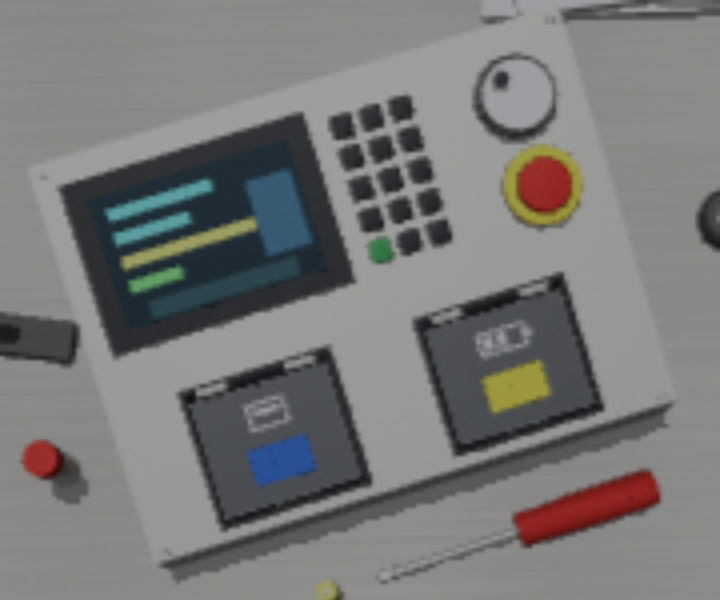

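The crop shows the yellow pad on the right-hand hatch, at top (349,246), with the battery pictogram behind it. The blue hatch is on the left at (290,265), and the red stop button sits behind the battery hatch at (356,196).

Run:
```python
from h import *
y=tri((311.91,258.15),(348.68,246.23)); b=tri((332.54,220.43),(290.17,264.59)); print(y,b)
pz=[plane("top",(348.68,246.23),z) for z in(.08,.085,.09)];print(pz)
yb,bb=plane("top",(348.68,246.23),.085),plane("top",(290.17,264.59),.085)
d=bb-yb; a=np.arctan2(d[1],d[0]); print("len",np.linalg.norm(d),"console y dir deg",np.degrees(a),"x dir",np.degrees(a)-90)
print("tri ydir",np.degrees(np.arctan2(*(b[0]-y[0])[[1,0]])))
r=R.from_quat(robot.read_state()["orientation"]).as_matrix();print("jaw dir",np.degrees(np.arctan2(r[1,2],r[0,2])))
# tcp & spare cell
print(plane("scene",(311.91,258.15),.085))
```

```text
(array([ 0.59088283, -0.06134151,  0.08892867]), np.float64(0.0005786534538426641)) (array([0.54735411, 0.09214531, 0.08936041]), np.float64(0.0008278035404727527))
[array([ 0.59241999, -0.06155785,  0.08      ]), array([ 0.5916821 , -0.06133032,  0.085     ]), array([ 0.59094422, -0.06110279,  0.09      ])]
len 0.1601423136629377 console y dir deg 105.77157912672101 x dir 15.771579126721008
tri ydir 105.83328837728527
jaw dir 65.66064561679086
[ 0.5883181  -0.05840157  0.085     ]
```

>>> play_rows([
  [0.4, -0.8, 0],
  [0.4, -0.8, 0],
  [0.4, -0.8, 0],
  [0.4, -0.8, 0],
  [0.4, -0.8, 0],
], hand=[0, 0, 0, 0, 0], yaw=[0.42, 0.42, 0.42, 0.42, 0.42])

```text
time_s: 0.72
position: [0.3683, 0.3906, 0.2412]
orientation: [-0.447, 0.548, 0.447, 0.548]
force: [1.0, -0.4, 0.2]
gripper_width: 0.516
```

>>> play_rows([
  [0.4, -0.8, 0],
  [0.4, -0.8, 0],
  [0.4, -0.8, 0],
  [0.4, -0.8, 0],
  [0.4, -0.8, 0],
], hand=[0, 0, 0, 0, 0], yaw=[0.42, 0.42, 0.42, 0.42, 0.42])

```text
time_s: 1.35
position: [0.4682, 0.1908, 0.2414]
orientation: [-0.504, 0.496, 0.504, 0.496]
force: [0.5, 0.9, -0.7]
gripper_width: 0.018
```

>>> play_rows([
  [0.4, -0.8, 0],
  [0.4, -0.8, 0],
  [0.4, -0.8, 0],
  [0.4, -0.8, 0],
  [0.4, -0.8, 0],
], hand=[0, 0, 0, 0, 0], yaw=[0.42, 0.42, 0.42, 0.42, 0.42])

```text
time_s: 1.98
position: [0.5682, -0.0091, 0.2413]
orientation: [-0.555, 0.438, 0.556, 0.437]
force: [0.6, 0.3, -0.8]
gripper_width: 0.004
```

Run:
```python
from h import *
s=robot.read_state();r=R.from_quat(s["orientation"]).as_matrix()
print(s["time_s"],s["position"],s["q"].round(2),s["force"],s["gripper_width"],"jaw",np.degrees(np.arctan2(r[1,2],r[0,2])))
d=np.array([0.587,-0.0624,.242])-s["position"];print(d/.05)
```

```text
1.975 [ 0.56820281 -0.00905862  0.24134729] [-0.51  0.17  0.5   1.69 -0.09  1.3   1.82] [ 0.63461512  0.34871181 -0.78762469] 0.004424044513348908 jaw 103.55716386939375
[ 0.37594374 -1.0668275   0.01305411]
```

>>> play_rows([
  [0.19, -0.53, 0],
  [0.19, -0.53, 0],
  [0, 0, -0.8],
  [0, 0, -0.8],
  [0, 0, -0.5],
], hand=[0, 0, 0, 0, 0], yaw=[0.2, 0.17, 0, 0, 0])

```text
time_s: 2.6
position: [0.5858, -0.0607, 0.1342]
orientation: [-0.563, 0.428, 0.564, 0.427]
force: [-0.2, 0.2, 0.6]
gripper_width: 0.005
```

Run:
```python
from h import *
s=robot.read_state();r=R.from_quat(s["orientation"]).as_matrix()
print(s["time_s"],s["position"],s["force"],"jaw",np.degrees(np.arctan2(r[1,2],r[0,2])))
o=[]
for n,(x,y) in {"scene":(312,250),"top":(349,246)}.items():
    im=robot.capture(n)[:,:,::-1]; o.append(cv2.resize(im[y-50:y+50,x-50:x+50],(400,400),interpolation=cv2.INTER_CUBIC))
cv2.imwrite("pics/a1.png",np.hstack(o))
```

```text
2.6 [ 0.58575839 -0.06073533  0.13421944] [-0.17741825  0.22638221  0.565882  ] jaw 105.6723402739592
```

View pics/a1.png

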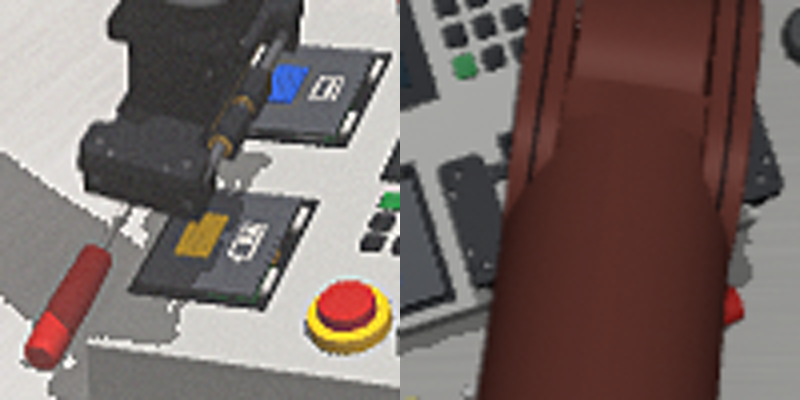

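The scene crop shows the gripper over the hatch, but the fingers aren't easy to pick out. I'll project the tip into the view to check.

Run:
```python
from h import *
s=robot.read_state();r=R.from_quat(s["orientation"]).as_matrix();t=s["position"];print(t)
im=robot.capture("scene")[:,:,::-1].copy();p=P["scene"];K=np.array([[p["fx"],0,p["cx"]],[0,p["fy"],p["cy"]],[0,0,1]])
pts=np.array([t+.019*r[:,0],t+.019*r[:,0]+.015*r[:,2],t+.019*r[:,0]-.015*r[:,2],t-.051*r[:,0],[.591,-.0613,.088]])
uv=cv2.projectPoints(pts,p["rvec"],p["tvec"],K,p["dist"])[0][:,0];print(uv.round(1))
x,y=262,200
c=cv2.resize(im[y:y+100,x:x+100],(600,600),interpolation=cv2.INTER_CUBIC)
for i,q in enumerate(uv):cv2.circle(c,tuple(int(v) for v in (q-[x,y]+.5)*6),4,[(0,0,255),(0,255,0),(0,255,0),(255,0,0),(255,0,255)][i],-1)
cv2.imwrite("pics/a2.png",c)
```

```text
[ 0.58481529 -0.06059066  0.13346632]
[[310.3 249.9]
 [312.4 246.1]
 [308.1 253.7]
 [310.5 229.5]
 [312.1 258.4]]
```

View pics/a2.png

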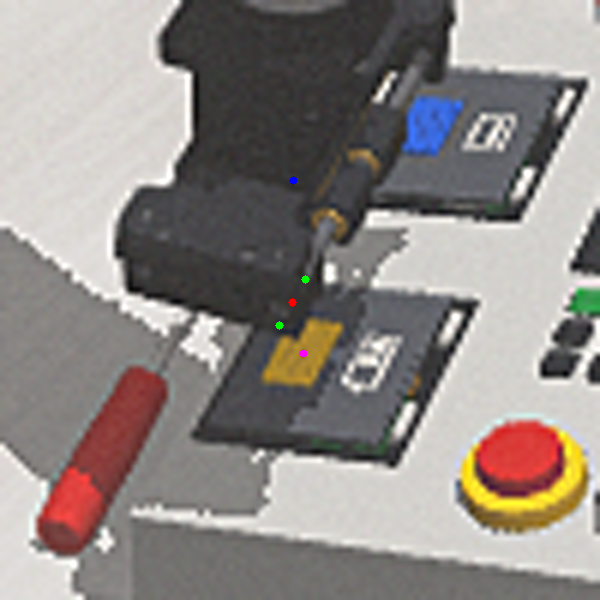

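>>> play_rows([
  [0.04, -0.04, -0.2],
  [0, 0, -0.2],
  [0, 0, 0],
], hand=[0, 0, 0], yaw=[0, 0, 0])

```text
time_s: 3.12
position: [0.5885, -0.0628, 0.116]
orientation: [-0.563, 0.427, 0.564, 0.427]
force: [-0.0, 0.1, -0.1]
gripper_width: 0.008
```

>>> play_rows([
  [0, 0, -0.04],
], hand=[0], yaw=[0])

```text
time_s: 3.25
position: [0.5892, -0.0628, 0.1149]
orientation: [0.564, -0.427, -0.563, -0.427]
force: [0.6, 0.1, 0.5]
gripper_width: 0.004
```

>>> play_rows([
  [0, 0, -0.03],
], hand=[0], yaw=[0])

```text
time_s: 3.38
position: [0.5891, -0.0628, 0.1132]
orientation: [0.564, -0.427, -0.563, -0.427]
force: [-0.5, 0.1, 0.3]
gripper_width: 0.003
```

>>> play_rows([
  [0, 0, -0.04],
], hand=[0], yaw=[0])

```text
time_s: 3.5
position: [0.589, -0.0628, 0.1111]
orientation: [0.564, -0.427, -0.563, -0.427]
force: [0.6, -0.4, 0.4]
gripper_width: 0.006
```

>>> play_rows([
  [0, 0, -0.03],
], hand=[0], yaw=[0])

```text
time_s: 3.62
position: [0.5889, -0.0628, 0.1095]
orientation: [0.564, -0.427, -0.564, -0.427]
force: [0.0, -0.2, 0.5]
gripper_width: 0.005
```

>>> play_rows([
  [0, 0, -0.02],
], hand=[0], yaw=[0])

```text
time_s: 3.75
position: [0.589, -0.0628, 0.1086]
orientation: [0.564, -0.427, -0.563, -0.427]
force: [-1.3, 1.4, 2.4]
gripper_width: 0.004
```

>>> play_rows([
  [0, 0, -0.03],
], hand=[0], yaw=[0])

```text
time_s: 3.88
position: [0.5891, -0.0627, 0.1073]
orientation: [0.564, -0.427, -0.563, -0.427]
force: [-0.9, 0.8, 3.5]
gripper_width: 0.005
```

>>> play_rows([
  [0, 0, -0.02],
], hand=[0], yaw=[0])

```text
time_s: 4.0
position: [0.5891, -0.0628, 0.1063]
orientation: [0.564, -0.427, -0.563, -0.427]
force: [-0.9, 0.6, 3.2]
gripper_width: 0.008
```

>>> play_rows([
  [0, 0, -0.02],
], hand=[0], yaw=[0])

```text
time_s: 4.12
position: [0.5892, -0.0627, 0.1053]
orientation: [0.564, -0.427, -0.563, -0.427]
force: [0.5, 1.0, 3.6]
gripper_width: 0.003
```

>>> play_rows([
  [0, 0, -0.01],
], hand=[0], yaw=[0])

```text
time_s: 4.25
position: [0.5893, -0.0627, 0.1047]
orientation: [0.564, -0.427, -0.563, -0.427]
force: [0.5, 1.2, 3.9]
gripper_width: 0.007
```

>>> play_rows([
  [0, 0, -0.01],
], hand=[0], yaw=[0])

```text
time_s: 4.38
position: [0.5893, -0.0627, 0.1043]
orientation: [0.564, -0.427, -0.563, -0.427]
force: [0.4, 0.6, 6.4]
gripper_width: 0.007
```

The force has risen from 3.9 to 6.4 N, so the lid is at its stop. I'll let go: straight up, then away to the front.

>>> play_rows([
  [0, 0, 0.8],
  [0, 0, 1],
  [-0.3, -0.1, 1],
  [-0.5, -0.1, 0.8],
  [-0.7, -0.2, 0.3],
], hand=[0, 0, 0, 0, 0], yaw=[0, 0, 0, 0, 0])

```text
time_s: 5.0
position: [0.5138, -0.083, 0.3008]
orientation: [0.564, -0.427, -0.563, -0.427]
force: [0.5, 0.3, 0.1]
gripper_width: 0.006
```

>>> play_rows([
  [-0.5, -0.5, 0],
  [-0.2, -0.9, 0],
  [0, -1, 0],
  [0, -1, 0],
  [0, -1, 0],
], hand=[0, 0, 0, 0, 0], yaw=[0, 0, 0, 0, 0])

```text
time_s: 5.62
position: [0.4783, -0.3042, 0.2987]
orientation: [-0.563, 0.427, 0.564, 0.427]
force: [1.3, -0.2, 0.1]
gripper_width: 0.007
```

Run:
```python
from h import *
s=robot.read_state();print(s["time_s"],s["position"],s["force"],s["q"].round(2))
o=[]
for n,(x,y) in {"scene":(330,250),"top":(330,230)}.items():
    im=robot.capture(n)[:,:,::-1]; o.append(cv2.resize(im[y-80:y+80,x-80:x+80],(400,400),interpolation=cv2.INTER_CUBIC))
cv2.imwrite("pics/b1.png",np.hstack(o))
```

```text
5.625 [ 0.47834347 -0.30415004  0.29872745] [ 1.25494218 -0.2086461   0.08944991] [-0.2   0.16  0.78  1.62 -0.11  1.41  2.44]
```

View pics/b1.png

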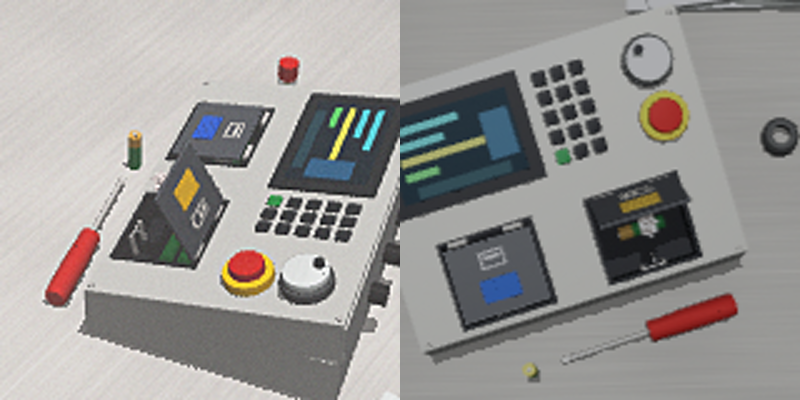

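The battery lid is well up, with its yellow pad at about scene (325,245) and the well open in the top view. The blue hatch is shut, and the screwdriver and cell are where they were. Next I'll watch it for 2.5 s.

>>> play_rows([
  [0, 0, 0],
  [0, 0, 0],
  [0, 0, 0],
  [0, 0, 0],
  [0, 0, 0],
], hand=[0, 0, 0, 0, 0], yaw=[0, 0, 0, 0, 0])

```text
time_s: 6.35
position: [0.479, -0.3025, 0.2991]
orientation: [0.564, -0.427, -0.564, -0.427]
force: [-0.0, -0.3, 0.1]
gripper_width: 0.007
```

Run:
```python
from h import *
print(robot.read_state()["time_s"]); im=robot.capture("top");cv2.imwrite("pics/t1.png",im[:,:,::-1]);print(blobs(im,(20,110,60),(34,255,255),(220,150,400,310)))
```

```text
6.35
[(array([354.79, 196.33]), np.int32(150), array([346, 186,  19,  20], dtype=int32)), (array([345.62, 230.49]), np.int32(73), array([338, 227,  17,   8], dtype=int32))]
```

>>> play_rows([
  [0, 0, 0],
  [0, 0, 0],
  [0, 0, 0],
  [0, 0, 0],
  [0, 0, 0],
], hand=[0, 0, 0, 0, 0], yaw=[0, 0, 0, 0, 0])

```text
time_s: 7.02
position: [0.4789, -0.3028, 0.299]
orientation: [0.564, -0.427, -0.564, -0.427]
force: [-0.2, -0.4, -0.5]
gripper_width: 0.003
```

>>> play_rows([
  [0, 0, 0],
  [0, 0, 0],
  [0, 0, 0],
  [0, 0, 0],
  [0, 0, 0],
], hand=[0, 0, 0, 0, 0], yaw=[0, 0, 0, 0, 0])

```text
time_s: 7.65
position: [0.4789, -0.3028, 0.299]
orientation: [0.564, -0.427, -0.564, -0.427]
force: [-0.0, 0.3, -0.4]
gripper_width: 0.002
```

>>> play_rows([
  [0, 0, 0],
  [0, 0, 0],
  [0, 0, 0],
  [0, 0, 0],
  [0, 0, 0],
], hand=[0, 0, 0, 0, 0], yaw=[0, 0, 0, 0, 0])

```text
time_s: 8.28
position: [0.4789, -0.3028, 0.299]
orientation: [0.564, -0.427, -0.564, -0.427]
force: [0.5, -0.0, -1.7]
gripper_width: 0.006
```

Run:
```python
from h import *
s=robot.read_state();print(s["time_s"],s["force"])
o=[]
for n,(x,y) in {"scene":(330,250),"top":(330,230)}.items():
    f=robot.capture(n)
    if n=="top": print(blobs(f,(20,110,60),(34,255,255),(220,150,400,310)), "red",blobs(f,(0,150,80),(8,255,255),(220,150,400,310)),"B",blobs(f,(105,150,80),(130,255,255),(220,150,400,310)))
    im=f[:,:,::-1]; o.append(cv2.resize(im[y-80:y+80,x-80:x+80],(400,400),interpolation=cv2.INTER_CUBIC))
cv2.imwrite("pics/b2.png",np.hstack(o))
```

```text
8.275 [ 0.52436225 -0.02158705 -1.69088998]
[(array([354.79, 196.33]), np.int32(150), array([346, 186,  19,  20], dtype=int32)), (array([345.62, 230.49]), np.int32(73), array([338, 227,  17,   8], dtype=int32))] red [(array([355.79, 195.74]), np.int32(138), array([350, 189,  13,  14], dtype=int32)), (array([229.93, 264.35]), np.int32(57), array([226, 261,   9,   8], dtype=int32)), (array([366.63, 276.48]), np.int32(298), array([349, 268,  36,  18], dtype=int32))] B [(array([290.14, 264.56]), np.int32(137), array([282, 259,  17,  12], dtype=int32))]
```

View pics/b2.png

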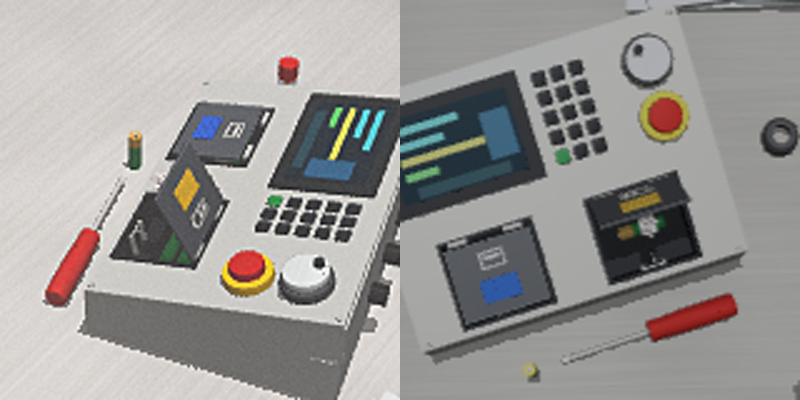

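The view is unchanged over two seconds, and the pad blob hasn't moved. One check remains: that this angle is the full opening.

Run:
```python
from h import *
f=robot.capture("scene");b=blobs(f,(15,120,60),(34,255,255),(300,225,340,270));print(robot.read_state()["time_s"],b)
p,e=tri(b[0][0],(345.62,230.49));
ex=np.array([np.cos(np.radians(15.8)),np.sin(np.radians(15.8)),0]);p0=np.array([.5909,-.0613,.0885])
t=np.radians(12);fx=ex*np.cos(t)+np.array([0,0,np.sin(t)]);fz=-ex*np.sin(t)+np.array([0,0,np.cos(t)])
h=p0+.056*ex; h[2]=.093
v0=p0-h;v=p-h
a=lambda v:np.arctan2(v@np.array([0,0,1]),-v@ex)
print(p,e,"angle",a(v)-a(v0))
```

```text
8.425 [(array([324.09, 245.34]), np.int32(92), array([319, 237,  11,  17], dtype=int32))]
[ 0.62230305 -0.05264814  0.14613305] 0.0007268732490697386 angle 1.2356997076233116
```

The lid measures 1.24 rad, which is the full opening within measuring error. Handing in.

```bash
python3 -c "
from workcell import robot
print(robot.hand_in())"
```

```text
the job is handed in; nothing more can be done
None
```

The battery hatch is open and staying up, and I handed the job in at about 8.4 s of the 35 s allowed.

- **Press:** I pressed the yellow pad once with the closed fingertips. The force was 3 to 4 N through the travel and 6.4 N at the hard stop, after which I lifted straight up and moved clear.
- **Lid:** it sprang up by itself. Two camera views put it at about 1.24 rad, against 1.25 fully open. In the top view the pad stayed at exactly the same pixels from 6.35 s to 8.3 s, with nothing touching it.
- **Surroundings:** the blue hatch and its pad, the stop button, the screwdriver and the red tube cap are within about 0.1 pixel of where they started. The spare cell, in both views, and the collet nut, in the top view, look unmoved. I did not measure the strap clamp, cup or spanner afterwards; the arm stayed well above the bench throughout.
- **Checks:** none failed. The last force readings were sensor noise of up to 1.7 N, with the arm in free air.

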